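Load the meal boxes under the warming shelf and clamp the gate

ROBOT

A 6-joint arm with a two-finger parallel gripper is mounted at the origin on the work surface. World frame = base frame: x ahead of the robot, y to its left, z up, the work surface at z = 0. Lengths are in mm, angles in rad, forces in N, time in s.
With the tool pointing down it reaches from about 275 to 825 mm from the base axis. Payload 5.2 kg.
Tool frame: the origin (TCP) lies on the mounting face of the last link; the fingertips stand 186 mm ahead of it and the grasp point (between the pads) lies 167 mm ahead of it; z points along the fingers, x is the direction in which the jaws open and shut, and the axes are right-handed (so a half turn about z gives the same grasp; the last joint's range is limited). The gripper opens to 93 mm and grips with 3 to 60 N. Pads are 15 mm wide; open, the fingers measure 128 mm over their backs; the gripper's body (75 mm by 188 mm) begins 65 mm behind the grasp point.
Start: joints at [1.007, 0.259, 1.535, -0, 1.348, -0.203], TCP at [194.142, 514.602, 404.753] pointing down, gripper open.
Joint ranges: [-3.14, 3.14], [-0.91, 2.08], [0.19, 2.58], [-1.22, 4.36], [0.22, 2.71], [-3.12, 3.12]. Speed limits (rad/s): [2.57, 2.57, 3.14, 3.14, 3.14, 3.14].

INTERFACE

Orientations are given as [roll, pitch, yaw] about the fixed x, y, z axes, in that order (R = Rz(yaw) Ry(pitch) Rx(roll)).
In Python, from workcell import bot gives the robot as it stands.
- The arm moves only by the shell command python3 -m jog 'ROWS' [FORCE]. ROWS is JSON, a list of rows, each a list of 3 entries, a list of its own where there are three numbers: the shift along the world's x, y, z in mm, then the turn, a rotation vector about the world's x, y, z in degrees, then the closure, from 0 (fully open) to 1 (shut). In form: [[[dx, dy, dz], [wx, wy, wz], grip], ...]. A call has 1 to 20 rows; each row is the pose to reach, as a shift and turn from the pose commanded when the call began; what a row does not reach only later rows make up. A row lasts 1/10 s, in which the tool goes at most 50 mm and 8.59 degrees, less where a joint would pass 70% of its speed; a pose out of reach is approached as far as the arm can. A call with a gripper value outside its range is refused whole. The fingers move at their own pace and stop on an object; FORCE is the grip in N (left out, the last holds). Time passes only in rows, so rows that repeat a pose let the fingers close. It gives the time, the measured TCP pose, the force and the opening at its end, in the units of the state.
- bot.observe(): the state, without advancing time (a new reading comes with each control period).
- bot.snapshot(name): name is "scene" or "side" or "wrist"; returns (picture, depth): 480x640x3 uint8, red, green, blue; 480x640 float32, mm along the optical axis (not along the pixel's ray), 0 where there is no reading.
- bot.calibration(name): a dict with "K" (3x3 intrinsics, pixels), "k1" (the pictures are not rectified: a ray, as slopes to the right and down, at radius r is drawn at 1 + k1 r^2 times it, then the intrinsics apply), "rvec" (rotation vector, rad) and "tvec" (3), from world to camera coordinates, as OpenCV has them. Camera axes: x right, y down, z forward; pixel columns grow to the right and rows downward; lengths in mm; the calibration is good to about 2 mm. A picture is of the moment at which its call begins: read the wrist's pose just before it. calibration takes no time and is no camera call; for the wrist camera it gives the pose at the moment of the call.
- bot.finish_job(): hands the job in, once; it reports no verdict.
The state is a dict: "time_s": time; "q": joint angles; "joint_vel": joint speeds; "joint_efforts": joint torques, N m; "tool_pos": TCP position; "tcp_rot": TCP orientation; "ft_force": force on the tool from outside, world axes, zero at the start; "moment": the same for the moment, N m; "finger_gap": finger opening in mm.
Only numpy, scipy, OpenCV 4.12 (cv2) and the standard library are available. Lean on these libraries where they do the work, as an engineer would, in place of code of your own. Each camera call takes 0.05 s, during which the arm holds its last target. There are 200 camera calls.

TASK

Load the warming shelf: flip its red lever open, towards you, so that the gate drops, clear the leftover green carton from the apron into the grey return tray, and slide every meal box on the table long way in under the low glass, one to a lane and lid up, until it lies fully home behind the gate, about flush with the front edge of the glass. Then flip the lever back, away from you, until it snaps over and clamps with the gate up, and leave the bottle, cup, jar, can and bowl where they stand.

Things in the scene. Friction and masses are not known exactly. Their poses are not given: they have to be found in the camera images.
- box_1: meal box of brown card with a black lid band, a white label and red dot on top: 110 mm long (its x), 58 mm wide (y), 44 mm high, straight sides, rigid, 0.18 to 0.35 kg; origin at the centre of its underside, z up. Two or three of the boxes are present. Starts on the table to the left or right of the warming shelf.
- box_2: meal box of brown card with a black lid band, a white label and red dot on top: 110 mm long (its x), 58 mm wide (y), 44 mm high, straight sides, rigid, 0.18 to 0.35 kg; origin at the centre of its underside, z up. Two or three of the boxes are present. Starts on the table to the left or right of the warming shelf.
- box_3: meal box of brown card with a black lid band, a white label and red dot on top: 110 mm long (its x), 58 mm wide (y), 44 mm high, straight sides, rigid, 0.18 to 0.35 kg; origin at the centre of its underside, z up. Two or three of the boxes are present. Starts on the table to the left or right of the warming shelf.
- warmer: Warming shelf, fixed. Origin on the table, at the front edge of the overhang, middle lane; x points in under the overhang (away from the robot), y left, z up. Aluminium floor plate, top 14 mm above the table, x -165 to 120 mm, y -123 to 123 mm; in front of x = 0 it is an open apron with yellow lane marks.
- overhang (a point): Front edge of the overhang, on its underside, middle lane, 66 mm above the table. Black-framed glass plate from here 130 mm back, top 78 mm above the table: the gap over the floor plate is 52 mm. A white lamp bar lies on top from 91 to 121 mm behind this edge, up to 101 mm above the table.
- lane_left (a point): Where the centre of a box's underside lies when home in the left lane: on the floor plate at x = 55, y = 78 mm in the shelf's frame. The lane is 72 mm wide between black dividers 6 mm thick that begin 12 mm behind the front edge; a rear stop stands at x = 120 mm. One box fits, long way in, rear end flush with the overhang's front edge.
- lane_middle (a point): Where the centre of a box's underside lies when home in the middle lane: on the floor plate at x = 55, y = 0 mm in the shelf's frame. The lane is 72 mm wide between black dividers 6 mm thick that begin 12 mm behind the front edge; a rear stop stands at x = 120 mm. One box fits, long way in, rear end flush with the overhang's front edge.
- lane_right (a point): Where the centre of a box's underside lies when home in the right lane: on the floor plate at x = 55, y = -78 mm in the shelf's frame. The lane is 72 mm wide between black dividers 6 mm thick that begin 12 mm behind the front edge; a rear stop stands at x = 120 mm. One box fits, long way in, rear end flush with the overhang's front edge.
- gate (a joint): Height of the gate, worked by the lever: orange tabs, one a lane, 44 mm wide, x = -24 to -16 mm in the shelf's frame. At 0 they stand 12 mm above the floor plate and block the lanes; at -0.013 (lever open) they are sunk 1 mm below it. A box home lies wholly behind them.
- clamp (a joint): Over-centre lever with a red T-grip on the right of the apron; it raises the gate. Turns about the shelf's y axis. 0 = clamped: leaning 1.0 rad from upright away from the robot, gate up. 2.0 = open: leaning 1.0 rad towards the robot, gate down. Dead centre at 1.0 (upright): a spring snaps it to 0 below that, to 2.0 above. About 2 to 4 N at the grip push it over.
- clamp_grip (a point): Middle of the lever's red T-grip, a round bar 20 mm thick and 68 mm long along the shelf's y axis, 110 mm from the pivot on a 14 mm thick steel shank.
- clamp_pivot (a point): Pivot of the lever, 70 mm above the table, fixed, at x = -70, y = -185 mm in the shelf's frame, between two grey cheeks 44 mm long (x), 38 mm over their outsides (y), up to 88 mm high.
- carton: Leftover green carton with a white band, 56 x 56 mm, 85 mm high (its z), rigid, 0.15 kg; origin at the centre of its underside. Starts upright on the apron of the warming shelf, at any yaw; it belongs in the return tray, standing or lying.
- carton_center (a point): Middle of the carton, 42.5 mm above its underside.
- return_tray: Grey return tray, fixed to the table, right of the warming shelf: 140 x 140 mm outside, walls 5 mm thick and 20 mm high, floor 5 mm thick; origin at the centre of its underside.
- sauce: Bystander, to be left alone: yellow sauce bottle, 56 mm diameter, 150 mm high; origin at the centre of its underside.
- cup: Bystander, to be left alone: white cup, 76 mm diameter, 100 mm high; origin at the centre of its underside.
- jar: Bystander, to be left alone: amber jar, 72 mm diameter, 90 mm high; origin at the centre of its underside.
- can: Bystander, to be left alone: blue drink can, 66 mm diameter, 115 mm high; origin at the centre of its underside.
- bowl: Bystander, to be left alone: blue bowl, 110 mm diameter, 50 mm high; origin at the centre of its underside.

How it is judged (in metres and radians):
On the way, in this order (a step that is already met when the one before it is completed fails the run):
1. the lever is flipped open (value of joint clamp above 1.7 rad), for 0.2 s.
2. every box is home under the overhang, with the lever open (x of box_1 in the frame of warmer between 0.043 and 0.08 m and y of box_1 in the frame of warmer between -0.1 and 0.1 m and z of box_1 in the frame of warmer between 0.008 and 0.022 m and angle between each of box_1, box_2, box_3's own z axis and vertical below 0.12 rad and angle between the x axis of each of box_1, box_2, box_3 and the x axis of warmer, either way round below 0.3 rad and linear speed of each of box_1, box_2, box_3 below 0.03 m/s and x of box_2 in the frame of warmer between 0.043 and 0.08 m and y of box_2 in the frame of warmer between -0.1 and 0.1 m and z of box_2 in the frame of warmer between 0.008 and 0.022 m and x of box_3 in the frame of warmer between 0.043 and 0.08 m and y of box_3 in the frame of warmer between -0.1 and 0.1 m and z of box_3 in the frame of warmer between 0.008 and 0.022 m and value of joint clamp above 1.5 rad), for 0.2 s.
3. the lever has snapped over into its clamped position (value of joint clamp below 0.15 rad), for 0.2 s.
At the end, for the whole second after the job is handed in: Every box lies flat (0.12 rad), lid up, long way in (0.3 rad) and at rest in a lane, its rear end at most 12 mm in front of the overhang's front edge; the lever is within 0.15 rad of clamped; the carton rests in the tray, its middle within 45 mm of the tray's each way (x of box_1 in the frame of warmer between 0.043 and 0.08 m and y of box_1 in the frame of warmer between -0.1 and 0.1 m and z of box_1 in the frame of warmer between 0.008 and 0.022 m and angle between each of box_1, box_2, box_3's own z axis and vertical below 0.12 rad and angle between the x axis of each of box_1, box_2, box_3 and the x axis of warmer, either way round below 0.3 rad and linear speed of each of box_1, box_2, box_3, carton below 0.03 m/s and x of box_2 in the frame of warmer between 0.043 and 0.08 m and y of box_2 in the frame of warmer between -0.1 and 0.1 m and z of box_2 in the frame of warmer between 0.008 and 0.022 m and x of box_3 in the frame of warmer between 0.043 and 0.08 m and y of box_3 in the frame of warmer between -0.1 and 0.1 m and z of box_3 in the frame of warmer between 0.008 and 0.022 m and x of carton_center in the frame of return_tray between -0.045 and 0.045 m and y of carton_center in the frame of return_tray between -0.045 and 0.045 m and height (world z) of carton_center below 0.06 m and value of joint clamp below 0.15 rad); the robot touches nothing.
It fails at once if the sauce is shoved more than 50 mm or knocked over (distance of sauce from where it was at the start of the episode above 0.05 m or angle between sauce's own z axis and vertical above 0.7 rad).
It fails at once if the cup is shoved more than 50 mm or knocked over (distance of cup from where it was at the start of the episode above 0.05 m or angle between cup's own z axis and vertical above 0.7 rad).
It fails at once if the jar is shoved more than 50 mm or knocked over (distance of jar from where it was at the start of the episode above 0.05 m or angle between jar's own z axis and vertical above 0.7 rad).
It fails at once if the can is shoved more than 50 mm or knocked over (distance of can from where it was at the start of the episode above 0.05 m or angle between can's own z axis and vertical above 0.7 rad).
It fails at once if the bowl is shoved more than 50 mm or knocked over (distance of bowl from where it was at the start of the episode above 0.05 m or angle between bowl's own z axis and vertical above 0.7 rad).
Of box_1, box_2, box_3 only 2 to 3 are there at a start; the rules pass over those that are not, and their reading is None.
At some moment in a run one of box_1, box_2, box_3 may be knocked a few centimetres aside while the robot is not near it.
Once in a run the grip may slacken for a moment while it holds something.
It also fails if it takes over 210 s, if anything falls off the work surface, if the arm or the gripper's body presses on something with over 40 N, if the wrist force passes 120 N, or if a joint passes its speed limit or range.

## Working session

There is one attempt and no reset: what is moved stays moved. The work goes in short steps, Python scripts to look and compute and a shell command to move; the robot and the scene stay as the last step left them, time stands still between calls to the robot, and variables do not carry over. Pictures are saved under pics/ and viewed, about 12 in all and at most 16, crops included, and the job is handed in when it is done.

```bash
ls; mkdir -p pics
cat > h.py <<'E'
import numpy as np, cv2, sys
from workcell import bot
def cam(n):
    c=bot.calibration(n); K=np.array(c["K"],float); R=cv2.Rodrigues(np.array(c["rvec"],float))[0]; t=np.array(c["tvec"],float).ravel()
    return K,float(c["k1"]),R,t
def ray(c,uv):
    K,k1,R,t=c; uv=np.atleast_2d(np.array(uv,float))
    p=cv2.undistortPoints(uv.reshape(-1,1,2),K,np.array([k1,0,0,0.])).reshape(-1,2)
    d=np.c_[p,np.ones(len(p))]
    return -R.T@t, d@R, d   # origin, world dirs (unit z-depth)
def onplane(c,uv,z):
    o,d,_=ray(c,uv); return o+d*((z-o[2])/d[:,2])[:,None]
def cloud(c,depth):
    v,u=np.mgrid[0:480,0:640]; o,d,_=ray(c,np.c_[u.ravel(),v.ravel()])
    P=o+d*depth.ravel()[:,None]; P[depth.ravel()<=0]=np.nan
    return P.reshape(480,640,3)
def proj(c,P):
    K,k1,R,t=c
    return cv2.projectPoints(np.atleast_2d(np.array(P,float)),cv2.Rodrigues(R)[0],t,K,np.array([k1,0,0,0.]))[0].reshape(-1,2)
def snap(n,name=None):
    c=cam(n); im,d=bot.snapshot(n)
    if name: cv2.imwrite("pics/"+name,im[:,:,::-1])
    return c,im,d
E
python3 - <<'E'
from h import *
for n in("scene","side","wrist"):
    c,im,d=snap(n,n+"0.png"); np.savez(n+"0.npz",im=im,d=d); print(n,-c[2].T@c[3],c[2][2],c[0][0,0],(d>0).mean())
print(bot.observe())
E
```

```text
pics
scene [1155.50815965 -494.66622033 1005.0985569 ] [-0.54838662  0.39515279 -0.73697109] 492.89619048183624 0.9945247395833333
side [ -79.79470562 -892.16792942 1279.97309869] [ 0.36283021  0.56135791 -0.74379536] 501.4865291932817 0.991650390625
wrist [127.32039503 539.12447523 383.05155535] [ 0.2400658  -0.09288669 -0.96630248] 379.8288723541726 0.9961328125
{'time_s': 0.15, 'q': array([ 1.00722434e+00,  2.59170975e-01,  1.53578294e+00,  1.38533894e-06,
        1.34802675e+00, -2.02796441e-01]), 'joint_vel': array([ 0.00090638, -0.0023919 , -0.00192916, -0.00062016,  0.00016538,
        0.00015626]), 'joint_efforts': array([ 1.02527112e-03, -4.37653255e+01, -2.84229988e+01,  7.19612860e-02,
        3.80778441e-02, -5.59902401e-05]), 'tool_pos': array([194.04268341, 514.47014264, 404.13056924]), 'tcp_rot': array([-3.14131177e+00,  1.35929452e-03,  1.21002066e+00]), 'ft_force': array([-0.63537891, -0.0620153 , -0.07241467]), 'moment': array([-0.02027886,  0.02445726, -0.01662961]), 'finger_gap': 92.86473710097555}
```

View pics/scene0.png

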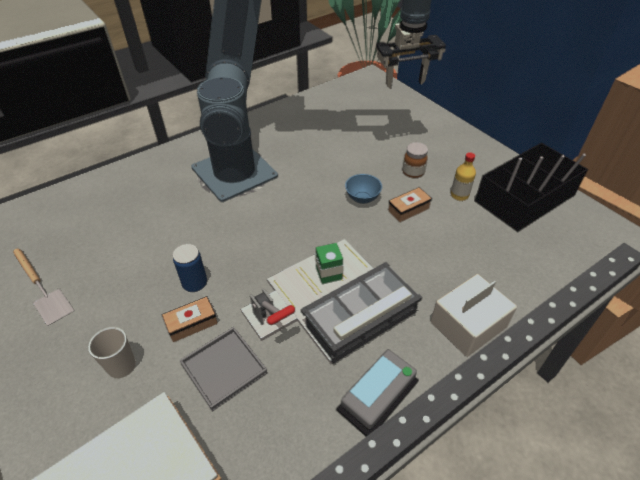

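View pics/side0.png

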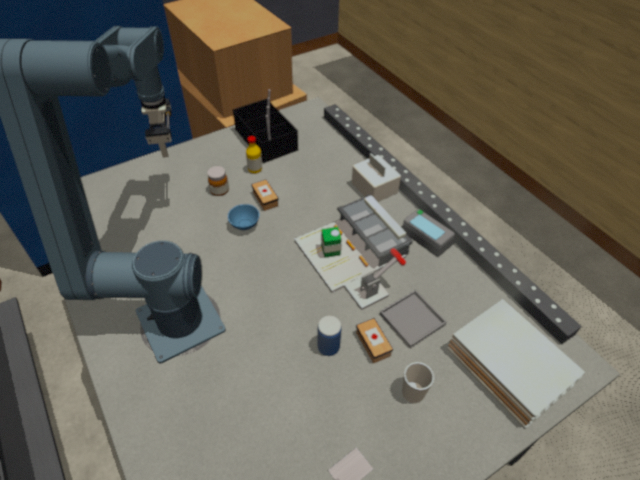

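Two boxes are visible: scene pixels (410,203) and (190,317), side pixels (264,193) and (375,339). The carton is at (330,262) scene and the tray at (222,367). Now I measure from both views.

```bash
cat > m.py <<'E'
from h import *
def rect(P):
    r=cv2.minAreaRect(P[:,:2].astype(np.float32)); b=cv2.boxPoints(r)
    (w,h),a=r[1],r[2]
    e=b[1]-b[0]; f=b[2]-b[1]; l=e if np.hypot(*e)>np.hypot(*f) else f
    return np.round(r[0],1),np.round(sorted((w,h)),1),round(np.degrees(np.arctan2(l[1],l[0]))%180,1)
def near(P,x,y,r,z0,z1):
    P=P.reshape(-1,3); return P[(np.hypot(P[:,0]-x,P[:,1]-y)<r)&(P[:,2]>z0)&(P[:,2]<z1)]
def reddots(im,d,c,P):
    hsv=cv2.cvtColor(im,cv2.COLOR_RGB2HSV)
    m=(((hsv[...,0]<6)|(hsv[...,0]>172))&(hsv[...,1]>150)&(hsv[...,2]>70)).astype(np.uint8)
    n,l,s,ce=cv2.connectedComponentsWithStats(m)
    for i in range(1,n):
        if s[i,4]>=8: print("red",s[i,4],ce[i].round(1),np.nanmedian(P[l==i],0).round(1),np.nanmin(P[l==i],0).round(0),np.nanmax(P[l==i],0).round(0))
    return hsv
E
python3 - <<'E'
from m import *
for n in("scene","side"):
    z=np.load(n+"0.npz"); im,d=z["im"],z["d"]; c=cam(n); P=cloud(c,d); hsv=reddots(im,d,c,P)
    m=((hsv[...,0]>45)&(hsv[...,0]<85)&(hsv[...,1]>120))
    k,l,s,ce=cv2.connectedComponentsWithStats(m.astype(np.uint8))
    for i in range(1,k):
        if s[i,4]>40: print(n,"green",s[i,4],ce[i].round(0),np.nanmedian(P[l==i],0).round(0))
    pts={"scene":dict(b1=(410,198),b2=(190,312),cup=(112,340),jar=(416,150),sauce=(470,157),can=(188,252),bowl=(363,190),tray=(222,367),lamp=(372,314),grip=(281,315),apron=(300,275),carton=(328,250)),
     "side":dict(b1=(264,190),b2=(375,336),tray=(413,318),lamp=(384,218),grip=(398,256),apron=(345,275),carton=(331,233))}[n]
    for k_,(u,v) in pts.items(): print(n,k_,P[v,u].round(0))
E
```

```text
red 59 [469.7 156.7] [501.3 488.2 150.3] [488. 477. 135.] [511. 502. 156.]
red 9 [410.2 198.4] [454.4 328.4  43.8] [447. 321.  43.] [458. 334.  48.]
red 218 [280.2 314.4] [ 626.8 -220.7  138.5] [ 616. -250.  130.] [ 634. -187.  144.]
red 29 [188.  313.1] [ 441.2 -361.8   47. ] [ 430. -369.   41.] [ 448. -355.   50.]
scene green 329 [328. 255.] [524. -19.  99.]
scene green 56 [331. 278.] [545. -24.  31.]
scene green 45 [407. 371.] [854. -57.  59.]
scene b1 [452. 328.  45.]
scene b2 [ 442. -357.   48.]
scene cup [ 417. -528.   60.]
scene jar [339. 450.  92.]
scene sauce [503. 487. 150.]
scene can [ 330. -294.  115.]
scene bowl [319. 266.  13.]
scene tray [ 589. -358.    9.]
scene lamp [721. -45. 101.]
scene grip [ 629. -219.  138.]
scene apron [479. -74.  15.]
scene carton [513. -10.  99.]
red 52 [251.2 138.5] [497.7 490.5 146. ] [482. 476.  21.] [542. 651. 156.]
red 98 [397.7 256.1] [ 617.1 -221.   136.2] [ 609. -252.  123.] [ 630. -192.  142.]
red 16 [374.  336.5] [ 438.1 -365.5   44.7] [ 430. -370.   39.] [ 444. -358.   52.]
side green 218 [330. 236.] [507. -28.  97.]
side b1 [452. 326.  44.]
side b2 [ 440. -366.   47.]
side tray [ 589. -359.    7.]
side lamp [701. -48.  98.]
side grip [ 616. -224.  140.]
side apron [ 502. -124.   13.]
side carton [518. -13.  97.]
```

Run:
```python
from m import *
for n in("scene","side"):
    z=np.load(n+"0.npz"); im,d=z["im"],z["d"]; c=cam(n); P=cloud(c,d); hsv=cv2.cvtColor(im,cv2.COLOR_RGB2HSV)
    def pl(name,x,y,r,z0,z1,zp,mask=None):   # pixels in height band near xy -> largest blob contour cast on plane zp
        m=(np.hypot(P[...,0]-x,P[...,1]-y)<r)&(P[...,2]>z0)&(P[...,2]<z1)
        if mask is not None: m&=mask
        k,l,s,ce=cv2.connectedComponentsWithStats(m.astype(np.uint8)); i=1+s[1:,4].argmax()
        ct=max(cv2.findContours((l==i).astype(np.uint8),cv2.RETR_EXTERNAL,cv2.CHAIN_APPROX_NONE)[0],key=len)[:,0]
        print(n,name,s[i,4],*rect(onplane(c,ct,zp)),"medz",np.nanmedian(P[l==i][:,2]).round(1))
    pl("box_l",452,328,75,33,60,44); pl("box_r",440,-362,75,33,60,44)
    br=(hsv[...,0]>4)&(hsv[...,0]<22)&(hsv[...,1]>90)
    pl("lamp",715,-46,150,88,112,101,hsv[...,2]>110)
    pl("glass",680,-46,170,64,88,78)
    pl("apron",520,-60,170,7,22,14)
    pl("tray",589,-358,110,12,30,20)
    pl("carton",513,-18,60,90,115,99)
    pl("can",330,-294,60,105,125,115);pl("cup",417,-528,70,88,112,100);pl("jar",339,450,60,82,100,90);pl("bowl",319,266,80,38,62,50)
```

```text
scene box_l 661 [459.1 321.7] [ 68.7 119.7] 84.5 medz 44.0
scene box_r 1142 [ 445.4 -362.4] [ 69.2 109.8] 82.0 medz 45.1
scene lamp 1112 [715.8 -38. ] [ 35.6 204.4] 86.9 medz 101.0
scene glass 4239 [675.1 -35.3] [138.  255.3] 88.3 medz 79.1
scene apron 3423 [516.1 -62.6] [207.7 342.1] 110.4 medz 14.9
scene tray 773 [ 592.  -356.3] [140.  145.9] 2.2 medz 19.7
scene carton 450 [523.5 -16.4] [57.3 64.1] 159.7 medz 99.5
scene can 463 [ 334.7 -302.9] [60.8 71.2] 172.4 medz 115.4
scene cup 419 [ 452.5 -536.8] [74.4 82.8] 172.4 medz 97.8
scene jar 234 [336.9 455.9] [62.1 64.5] 143.5 medz 89.8
scene bowl 319 [338.4 247.1] [106.2 115.1] 143.7 medz 46.8
side box_l 394 [450.7 318.1] [ 62.4 119.3] 85.8 medz 42.7
side box_r 777 [ 436.5 -366.1] [ 62.6 115.3] 80.7 medz 43.2
side lamp 463 [708.  -42.4] [ 34.5 205.1] 88.5 medz 98.6
side glass 1894 [668.3 -38.5] [137.7 255.9] 88.9 medz 77.2
side apron 3046 [543.1 -70. ] [217.9 321.1] 88.2 medz 13.3
side tray 397 [ 584.1 -358.9] [143.2 143.7] 2.2 medz 17.7
side carton 249 [516.6 -18.4] [55.8 61.3] 68.8 medz 98.0
side can 391 [ 324.9 -307.3] [61.6 64.8] 58.5 medz 114.4
side cup 234 [ 444.1 -539.9] [73.3 79.3] 51.9 medz 97.0
side jar 184 [328.6 449.4] [62.  69.9] 58.8 medz 88.8
side bowl 215 [331.6 244.6] [106.9 108.4] 58.8 medz 45.5
```

Two views agree within about 4 mm of their mean:

| Item | Position (world, mm) | Yaw |
|---|---|---|
| Shelf origin | (607, -35) | about -1.7° |
| Lever grip | (624, -221, 129) | – |
| Left box | (455, 320) | – |
| Right box | (441, -364) | – |
| Carton | (520, -17) | – |
| Tray | (588, -358) | – |

First I move over the shelf with the jaws along y for a wrist view.

```bash
python3 -m jog '[[[286,-575,0],[0,0,20.7],0.5],[[286,-575,0],[0,0,20.7],0.5],[[286,-575,0],[0,0,20.7],0.5],[[286,-575,0],[0,0,20.7],0.5],[[286,-575,0],[0,0,20.7],0.5],[[286,-575,0],[0,0,20.7],0.5],[[286,-575,0],[0,0,20.7],0.5],[[286,-575,0],[0,0,20.7],0.5],[[286,-575,0],[0,0,20.7],0.5],[[286,-575,0],[0,0,20.7],0.5],[[286,-575,0],[0,0,20.7],1],[[286,-575,0],[0,0,20.7],1],[[286,-575,0],[0,0,20.7],1],[[286,-575,0],[0,0,20.7],1],[[286,-575,0],[0,0,20.7],1],[[286,-575,0],[0,0,20.7],1],[[286,-575,0],[0,0,20.7],1],[[286,-575,0],[0,0,20.7],1]]' 30
python3 - <<'E'
from m import *
c,im,d=snap("wrist","w1.png"); np.savez("w1.npz",im=im,d=d); print(bot.observe()["tool_pos"])
P=cloud(c,d); reddots(im,d,c,P)
def pl(name,x,y,r,z0,z1,zp,mask=None):
    m=(np.hypot(P[...,0]-x,P[...,1]-y)<r)&(P[...,2]>z0)&(P[...,2]<z1)
    k,l,s,ce=cv2.connectedComponentsWithStats(m.astype(np.uint8)); i=1+s[1:,4].argmax()
    ct=max(cv2.findContours((l==i).astype(np.uint8),cv2.RETR_EXTERNAL,cv2.CHAIN_APPROX_NONE)[0],key=len)[:,0]
    print(name,s[i,4],*rect(onplane(c,ct,zp)),"medz",np.nanmedian(P[l==i][:,2]).round(1))
pl("glass",672,-37,170,68,88,78);pl("apron",543,-70,170,7,22,14);pl("carton",520,-18,60,90,115,99);pl("lamp",712,-40,130,92,110,101)
E
```

```text
time_s: 1.95
tool_pos: [479.7, -59.1, 405.0]
tcp_rot: [3.141, 0.0, 1.573]
ft_force: [0.6, -1.0, 0.0]
finger_gap: 0.6
[479.78554553 -59.20684847 405.01731158]
red 1968 [114.8 421.6] [ 616.  -215.3  136. ] [ 455. -352.   -2.] [740. -88. 329.]
glass 350 [653. -59.] [10.4 45.8] 180.0 medz 77.3
apron 30398 [511.1 -71.1] [147.  328.9] 88.0 medz 13.1
carton 3800 [515.5 -13.2] [53.6 56. ] 69.9 medz 98.0Traceback (most recent call last):
  File "<stdin>", line 9, in <module>
  File "<stdin>", line 6, in pl
ValueError: attempt to get argmax of an empty sequence
```

View pics/w1.png

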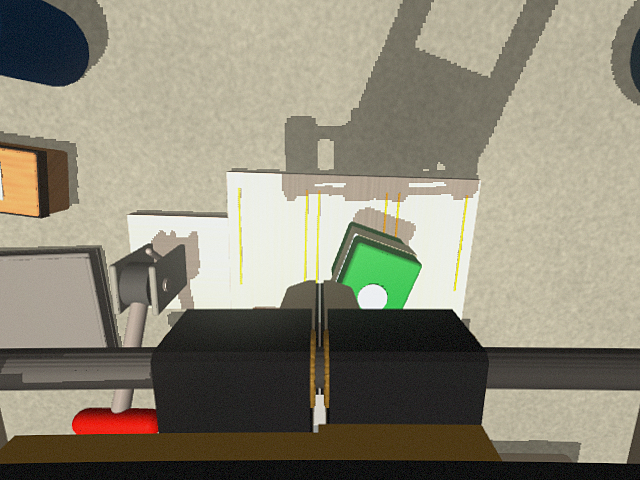

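The wrist view (image top is towards the robot) shows the apron's front edge from (228,171) to (478,180), the carton's top at (375,273), and the lever at lower left with its red grip at (115,422). I refine the shelf frame from the apron corners and lane marks.

Run:
```python
from m import *
z=np.load("w1.npz"); c=cam("wrist")
a=onplane(c,[(228,171),(478.5,180),(228.5,309),(463,309)],14); print("corners",a.round(1))
f=(a[0]+a[1])/2; e=a[1]-a[0]; yaw=np.arctan2(-e[0],e[1]); print("len",np.hypot(*e[:2]),"yaw",np.degrees(yaw),"origin",f[:2]+165*np.array([np.cos(yaw),np.sin(yaw)]))
im=z["im"]; hsv=cv2.cvtColor(im,cv2.COLOR_RGB2HSV)
y=((hsv[...,0]>20)&(hsv[...,0]<34)&(hsv[...,1]>110)&(hsv[...,2]>90)).astype(np.uint8)
k,l,s,ce=cv2.connectedComponentsWithStats(y)
for i in range(1,k):
    if s[i,4]>30:
        v,u=np.nonzero(l==i); Q=onplane(c,np.c_[u,v],14); vx,vy,x0,y0=cv2.fitLine(Q[:,:2].astype(np.float32),cv2.DIST_L2,0,.01,.01).ravel()
        print("mark",s[i,4],Q.mean(0).round(1),"dir",np.degrees(np.arctan2(vy,vx)).round(2))
# carton top
m=((hsv[...,0]>45)&(hsv[...,0]<85)&(hsv[...,1]>120)); P=cloud(c,z["d"])
m&=(P[...,2]>92); 
ct=max(cv2.findContours(m.astype(np.uint8),cv2.RETR_EXTERNAL,cv2.CHAIN_APPROX_NONE)[0],key=len)[:,0]
print("carton",rect(onplane(c,ct,99)), cv2.boxPoints(cv2.minAreaRect(onplane(c,ct,99)[:,:2].astype(np.float32))).round(0).tolist())
# box glimpse etc
for uv,zz in [((245,0),0)]: pass
```

```text
corners [[ 436.3 -147.4   14. ]
 [ 444.5   93.    14. ]
 [ 579.9 -155.4   14. ]
 [ 579.    91.6   14. ]]
len 240.5363205236888 yaw -1.9347673952712194 origin [605.30614023 -32.80209491]
mark 176 [ 502.3 -139.7   14. ] dir -1.53
mark 162 [502.7 -61.8  14. ] dir -1.66
mark 155 [501.8 -73.7  14. ] dir -1.85
mark 182 [509.9  81.8  14. ] dir -1.75
mark 37 [473.9  17.1  14. ] dir -1.2
carton (array([514.1, -12.3]), array([46.5, 54.5]), np.float32(70.0)) [[483.0, -30.0], [527.0, -46.0], [545.0, 5.0], [502.0, 21.0]]
```

Shelf frame refined: origin (606, -33), yaw -1.75°. The lever pivot is then (530, -216) and the grip (623, -219, 129). Going behind the grip.

```bash
python3 -m jog '[[[190,-160,0],[0,0,-1.75],1],[[190,-160,0],[0,0,-1.75],1],[[190,-160,0],[0,0,-1.75],1],[[190,-160,0],[0,0,-1.75],1],[[190,-160,0],[0,0,-1.75],1],[[190,-160,0],[0,0,-1.75],1],[[190,-160,-50],[0,0,-1.75],1],[[190,-160,-85],[0,0,-1.75],1],[[190,-160,-104],[0,0,-1.75],1],[[190,-160,-104],[0,0,-1.75],1],[[190,-160,-104],[0,0,-1.75],1]]'
python3 -m jog '[[[-15,0,0],[0,0,0],1],[[-30,0,4],[0,0,0],1],[[-45,0,14],[0,0,0],1],[[-65,0,29],[0,0,0],1],[[-85,0,42],[0,0,0],1],[[-105,0,49],[0,0,0],1],[[-125,0,51],[0,0,0],1],[[-145,0,51],[0,0,0],1],[[-160,0,50],[0,0,0],1],[[-160,0,50],[0,0,0],1],[[-160,0,50],[0,0,0],1],[[-160,0,50],[0,0,0],1]]'
python3 - <<'E'
from m import *
c,im,d=snap("side","s2.png"); reddots(im,d,c,cloud(c,d))
E
```

```text
time_s: 3.1
tool_pos: [670.1, -219.5, 301.6]
tcp_rot: [3.141, 0.0, 1.542]
ft_force: [0.3, 0.2, 1.3]
finger_gap: 0.4
time_s: 4.3
tool_pos: [511.0, -220.4, 351.9]
tcp_rot: [3.139, 0.001, 1.541]
ft_force: [-0.4, 0.1, 0.4]
finger_gap: 0.4
red 86 [345.2 282.1] [ 432.3 -222.3  136.2] [ 426. -247.  129.] [ 441. -185.  142.]
red 16 [374.  336.5] [ 437.5 -364.9   44.4] [ 431. -370.   41.] [ 445. -360.   51.]
```

The lever is open (grip now at x≈434). Carton next.

```bash
python3 -m jog '[[[8,205,20],[0,0,-18.3],0],[[8,205,20],[0,0,-18.3],0],[[8,205,20],[0,0,-18.3],0],[[8,205,20],[0,0,-18.3],0],[[8,205,20],[0,0,-18.3],0],[[8,205,20],[0,0,-18.3],0],[[8,205,0],[0,0,-18.3],0],[[8,205,-50],[0,0,-18.3],0],[[8,205,-90],[0,0,-18.3],0],[[8,205,-115],[0,0,-18.3],0],[[8,205,-125],[0,0,-18.3],0],[[8,205,-125],[0,0,-18.3],0],[[8,205,-125],[0,0,-18.3],1],[[8,205,-125],[0,0,-18.3],1],[[8,205,-125],[0,0,-18.3],1],[[8,205,-125],[0,0,-18.3],1],[[8,205,-125],[0,0,-18.3],1],[[8,205,-125],[0,0,-18.3],1]]' 30
python3 -m jog '[[[0,0,40],[0,0,0],1],[[0,0,80],[0,0,0],1],[[0,0,120],[0,0,0],1],[[0,0,160],[0,0,0],1],[[0,0,160],[0,0,0],1]]'
```

```text
time_s: 6.15
tool_pos: [518.5, -15.1, 226.5]
tcp_rot: [3.14, -0.001, 1.221]
ft_force: [-0.0, 3.5, 5.5]
finger_gap: 55.8
time_s: 6.65
tool_pos: [519.4, -15.7, 391.3]
tcp_rot: [3.131, -0.001, 1.222]
ft_force: [0.2, -0.0, -1.3]
finger_gap: 55.9
```

```bash
python3 -m jog '[[[9,-40,0],[0,0,0],1],[[18,-80,0],[0,0,0],1],[[26,-120,0],[0,0,0],1],[[34,-160,0],[0,0,0],1],[[42,-200,0],[0,0,0],1],[[50,-240,0],[0,0,0],1],[[58,-280,0],[0,0,0],1],[[64,-320,0],[0,0,0],1],[[69,-343,0],[0,0,0],1],[[69,-343,-40],[0,0,0],1],[[69,-343,-80],[0,0,0],1],[[69,-343,-120],[0,0,0],1],[[69,-343,-150],[0,0,0],1],[[69,-343,-160],[0,0,0],1],[[69,-343,-160],[0,0,0],1]]'
python3 -m jog '[[[0,0,-3],[0,0,0],1],[[0,0,-6],[0,0,0],1],[[0,0,-8],[0,0,0],1],[[0,0,-8],[0,0,0],1]]'
```

```text
time_s: 8.15
tool_pos: [586.4, -357.8, 222.8]
tcp_rot: [-3.136, -0.002, 1.221]
ft_force: [0.2, -0.7, -1.3]
finger_gap: 55.7
time_s: 8.55
tool_pos: [587.3, -358.5, 218.6]
tcp_rot: [3.14, 0.0, 1.221]
ft_force: [-0.2, 1.0, -1.6]
finger_gap: 56.1
```

```bash
python3 -m jog '[[[0,0,0],[0,0,0],0],[[0,0,0],[0,0,0],0],[[0,0,0],[0,0,0],0],[[0,0,0],[0,0,0],0],[[0,0,30],[0,0,0],0],[[0,0,80],[0,0,0],0],[[0,0,130],[0,0,0],0],[[0,0,180],[0,0,0],0],[[0,0,180],[0,0,0],0]]'
python3 -m jog '[[[-146,-80,0],[0,0,-79],0],[[-146,-80,0],[0,0,-79],0],[[-146,-80,0],[0,0,-79],0],[[-146,-80,0],[0,0,-79],0],[[-146,-80,0],[0,0,-79],0],[[-146,-80,0],[0,0,-79],0],[[-146,-80,0],[0,0,-79],0],[[-146,-80,0],[0,0,-79],0],[[-146,-80,0],[0,0,-79],0],[[-146,-80,0],[0,0,-79],0],[[-146,-80,0],[0,0,-79],0],[[-146,-80,0],[0,0,-79],0],[[-146,-80,0],[0,0,-79],0]]'
cat > bx.py <<'E'
from m import *
def box(n,name,x,y):
    c,im,d=snap(n,name); P=cloud(c,d); hsv=reddots(im,d,c,P)
    m=(np.hypot(P[...,0]-x,P[...,1]-y)<90)&(P[...,2]>37)&(P[...,2]<52)
    k,l,s,ce=cv2.connectedComponentsWithStats(m.astype(np.uint8)); i=1+s[1:,4].argmax()
    ct=max(cv2.findContours((l==i).astype(np.uint8),cv2.RETR_EXTERNAL,cv2.CHAIN_APPROX_NONE)[0],key=len)[:,0]
    print(n,"box",s[i,4],*rect(onplane(c,ct,44)),"medz",np.nanmedian(P[l==i][:,2]).round(1), ct.min(0),ct.max(0))
    return c,im,P
E
python3 - <<'E'
from bx import *
box("wrist","w3.png",441,-364); print(bot.observe()["tool_pos"],bot.observe()["tcp_rot"])
E
```

```text
time_s: 9.45
tool_pos: [588.1, -359.1, 407.6]
tcp_rot: [3.127, 0.006, 1.221]
ft_force: [-0.0, -0.2, -0.2]
finger_gap: 92.8
time_s: 10.75
tool_pos: [441.2, -438.4, 397.7]
tcp_rot: [-3.142, 0.0, -0.156]
ft_force: [0.4, -0.7, -0.5]
finger_gap: 92.7
red 434 [304.1 136. ] [ 440.3 -362.3   43.9] [ 431. -372.   41.] [ 450. -353.   46.]
wrist box 9600 [ 440.  -362.2] [ 59.2 110.4] 81.9 medz 43.1 [266  64] [339 201]
[ 441.15269228 -438.40269127  397.6968322 ] [-3.14159136e+00  3.62270768e-05 -1.56064235e-01]
```

View pics/w3.png

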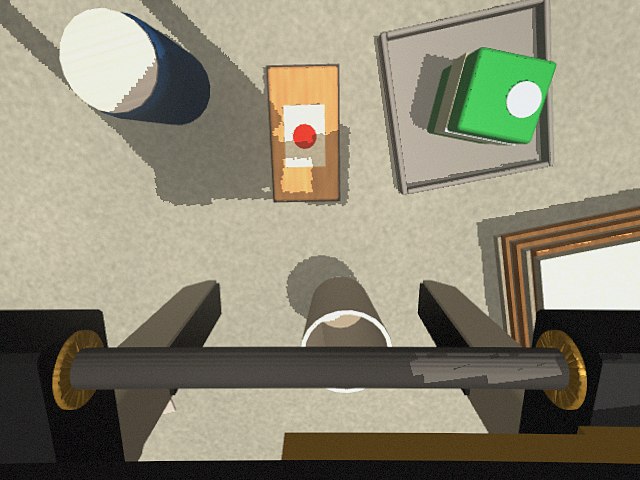

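Right box measured at (440, -362), yaw 81.9°, and the carton stands in the tray. I grasp the box 32 mm toward its -y end, keeping clear of the can.

```bash
python3 -m jog '[[[-6,45,0],[0,0,0.85],0],[[-6,45,-40],[0,0,0.85],0],[[-6,45,-90],[0,0,0.85],0],[[-6,45,-140],[0,0,0.85],0],[[-6,45,-180],[0,0,0.85],0],[[-6,45,-195],[0,0,0.85],0],[[-6,45,-202],[0,0,0.85],0],[[-6,45,-202],[0,0,0.85],0],[[-6,45,-202],[0,0,0.85],1],[[-6,45,-202],[0,0,0.85],1],[[-6,45,-202],[0,0,0.85],1],[[-6,45,-202],[0,0,0.85],1],[[-6,45,-202],[0,0,0.85],1],[[-6,45,-202],[0,0,0.85],1]]' 45
python3 -m jog '[[[0,0,20],[0,0,0],1],[[0,0,50],[0,0,0],1],[[0,0,90],[0,0,0],1],[[0,0,130],[0,0,0],1],[[0,0,170],[0,0,0],1],[[0,0,170],[0,0,0],1]]'
```

```text
time_s: 12.2
tool_pos: [435.3, -393.6, 196.3]
tcp_rot: [3.141, -0.001, -0.143]
ft_force: [-0.2, 0.5, 2.8]
finger_gap: 57.6
time_s: 12.8
tool_pos: [436.0, -394.4, 371.6]
tcp_rot: [3.134, -0.007, -0.142]
ft_force: [0.5, -1.2, -4.1]
finger_gap: 57.8
```

```bash
python3 -m jog '[[[6,36,0],[0,0,-8.3],1],[[12,73,0],[0,0,-16.7],1],[[18,109,0],[0,0,-25],1],[[23,146,0],[0,0,-33],1],[[29,182,0],[0,0,-42],1],[[35,218,0],[0,0,-50],1],[[41,255,0],[0,0,-58],1],[[47,291,0],[0,0,-67],1],[[53,328,0],[0,0,-75],1],[[58.5,364,0],[0,0,-83.65],1],[[58.5,364,0],[0,0,-83.65],1],[[58.5,364,0],[0,0,-83.65],1],[[58.5,364,-40],[0,0,-83.65],1],[[58.5,364,-80],[0,0,-83.65],1],[[58.5,364,-110],[0,0,-83.65],1],[[58.5,364,-130],[0,0,-83.65],1],[[58.5,364,-130],[0,0,-83.65],1]]'
python3 - <<'E'
from m import *
c,im,d=snap("scene","s4.png"); reddots(im,d,c,cloud(c,d)); u,v=proj(c,[494,-30,60])[0].astype(int)
cv2.imwrite("pics/s4c.png",cv2.resize(im[v-100:v+100,u-130:u+130,::-1],None,fx=3,fy=3,interpolation=cv2.INTER_CUBIC)); print(u,v)
E
```

```text
time_s: 14.5
tool_pos: [491.8, -30.4, 232.3]
tcp_rot: [3.134, 0.002, -1.603]
ft_force: [-0.1, -0.9, -3.7]
finger_gap: 57.6
red 59 [469.6 156.7] [500.5 487.6 149. ] [489. 479. 136.] [509. 505. 156.]
red 9 [410.2 198.4] [454.5 326.2  45. ] [449. 323.  42.] [457. 334.  49.]
red 175 [239.2 259.5] [ 442.1 -214.4  137.9] [ 433. -244.  130.] [ 451. -181.  143.]
red 21 [323.6 261.4] [524.  -31.3  80.9] [517. -40.  79.] [530. -24.  87.]
317 259
```

View pics/s4c.png

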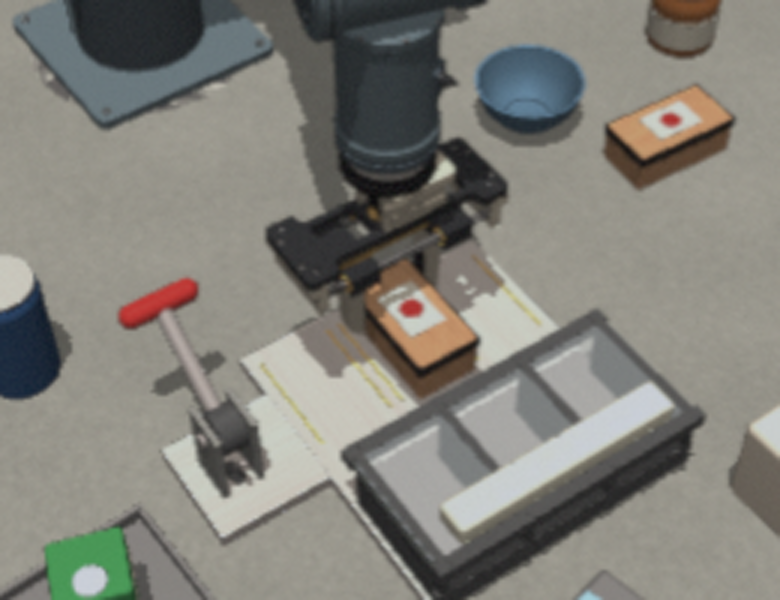

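```bash
python3 -m jog '[[[0,0,-8],[0,0,0],1],[[0,0,-16],[0,0,0],1],[[0,0,-19],[0,0,0],1],[[0,0,-21],[0,0,0],1],[[0,0,-23],[0,0,0],1],[[0,0,-23],[0,0,0],1]]'
```

```text
time_s: 15.15
tool_pos: [493.7, -29.3, 212.8]
tcp_rot: [-3.142, 0.0, -1.602]
ft_force: [-0.2, 0.1, -3.9]
finger_gap: 57.9
```

```bash
python3 -m jog '[[[0,0,-1],[0,0,0],1],[[0,0,-2],[0,0,0],1],[[0,0,-2],[0,0,0],1]]'
python3 -m jog '[[[10,0,0],[0,0,0],1],[[20,-0.5,0],[0,0,0],1],[[30,-1,0],[0,0,0],1],[[40,-1.2,0],[0,0,0],1],[[50,-1.5,0],[0,0,0],1],[[60,-1.8,0],[0,0,0],1],[[60,-1.8,0],[0,0,0],1]]'
```

```text
time_s: 15.45
tool_pos: [493.6, -29.4, 210.7]
tcp_rot: [3.142, 0.0, -1.603]
ft_force: [-0.2, -0.1, -3.8]
finger_gap: 57.9
time_s: 16.15
tool_pos: [555.2, -31.4, 210.8]
tcp_rot: [-3.14, -0.0, -1.602]
ft_force: [0.2, 0.5, -3.7]
finger_gap: 58.0
```

```bash
python3 -m jog '[[[10,-0.3,0],[0,0,0],1],[[20,-0.6,0],[0,0,0],1],[[28,-0.9,0],[0,0,0],1],[[28,-0.9,0],[0,0,0],1],[[28,-0.9,-1],[0,0,0],1],[[28,-0.9,-1],[0,0,0],1]]'
python3 -m jog '[[[0,0,0],[0,0,0],0.6],[[0,0,0],[0,0,0],0.3],[[0,0,0],[0,0,0],0],[[0,0,0],[0,0,0],0],[[0,0,0],[0,0,0],0],[[-60,1.8,0],[0,0,0],0],[[-60,1.8,0],[0,0,0],0],[[-80,2.5,0],[0,0,0],0],[[-80,2.5,0],[0,0,0],1],[[-80,2.5,0],[0,0,0],1],[[-80,2.5,0],[0,0,0],1],[[-80,2.5,0],[0,0,0],1],[[-80,2.5,0],[0,0,0],1],[[-80,2.5,0],[0,0,0],1]]'
python3 - <<'E'
from m import *
for n in("scene","side"):
    c,im,d=snap(n,n+"5.png"); reddots(im,d,c,cloud(c,d)); 
c,im,d=snap("wrist","w5.png"); reddots(im,d,c,cloud(c,d))
E
```

```text
time_s: 16.75
tool_pos: [582.0, -32.1, 210.4]
tcp_rot: [-3.14, -0.0, -1.603]
ft_force: [1.3, 0.3, -0.0]
finger_gap: 58.1
time_s: 18.15
tool_pos: [502.0, -29.6, 209.6]
tcp_rot: [-3.142, 0.0, -1.602]
ft_force: [0.1, 0.5, 0.4]
finger_gap: 49.7
red 60 [469.7 156.7] [501.4 489.1 150.3] [487. 479. 136.] [511. 504. 156.]
red 9 [410.2 198.4] [454.6 326.8  45.5] [448. 322.  42.] [458. 333.  47.]
red 173 [239.2 259.5] [ 442.4 -214.1  138. ] [ 432. -245.  130.] [ 450. -181.  145.]
red 87 [345.  281.7] [ 432.5 -218.7  137.1] [ 426. -246.  129.] [ 440. -186.  143.]
red 550 [319.2  24.6] [607.2 -33.4  58. ] [604. -41.  56.] [609. -26.  60.]
```

View pics/w5.png

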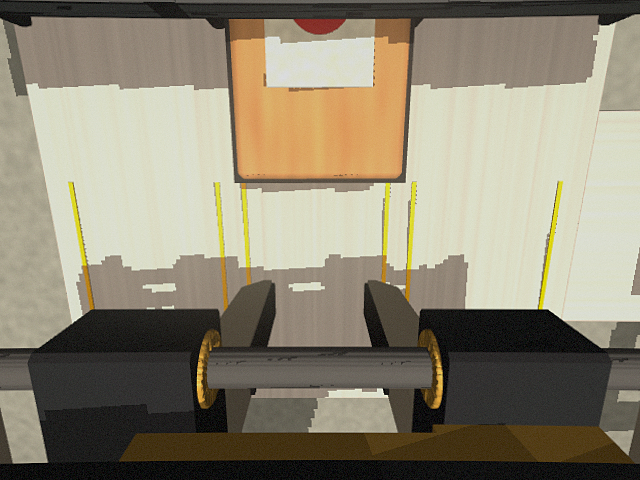

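The box is straight in the middle lane, its rear edge at row ~181, and the glass front edge is at row ~18. I measure the push distance.

Run:
```python
from m import *
c=cam("wrist"); im=cv2.imread("pics/w5.png"); g=cv2.cvtColor(im,cv2.COLOR_BGR2GRAY)
print("bar rows", g[0:40,150].tolist())
print("box edge", g[165:195,280].tolist())
print("glass front z66/78",onplane(c,[(150,17)],66).round(1),onplane(c,[(150,17)],78).round(1))
print("glass front R z66/78",onplane(c,[(500,17)],66).round(1),onplane(c,[(500,17)],78).round(1))
print("box rear top z58", onplane(c,[(236,178),(320,179),(405,181)],58).round(1))
print(bot.observe()["tool_pos"],bot.observe()["finger_gap"], -c[2].T@c[3], c[2][2])
```

```text
bar rows [92, 84, 21, 23, 28, 27, 24, 28, 48, 49, 43, 33, 41, 43, 46, 42, 35, 16, 100, 136, 141, 138, 135, 133, 135, 136, 134, 137, 137, 136, 137, 137, 137, 134, 137, 137, 137, 135, 142, 136]
box edge [176, 175, 178, 175, 181, 175, 178, 178, 173, 172, 161, 154, 150, 131, 90, 79, 84, 69, 139, 150, 146, 144, 142, 145, 142, 134, 216, 222, 220, 217]
glass front z66/78 [[608.1  14.9  66. ]] [[604.6  10.3  78. ]]
glass front R z66/78 [[604.9 -84.9  66. ]] [[601.7 -79.8  78. ]]
box rear top z58 [[561.5  -3.7  58. ]
 [560.3 -32.2  58. ]
 [558.6 -61.1  58. ]]
[501.73084888 -29.60012334 209.67991142] 37.58032904158462 [572.46288327 -32.19933125 188.68578869] [-0.25618183  0.00730257 -0.96660103]
```

```bash
python3 -m jog '[[[20,-0.6,0],[0,0,0],0.57],[[40,-1.2,0],[0,0,0],0.57],[[48,-1.5,0],[0,0,0],0.57],[[54,-1.7,0],[0,0,0],0.57],[[60,-1.8,0],[0,0,0],0.57],[[66,-2,0],[0,0,0],0.57],[[72,-2.2,0],[0,0,0],0.57],[[78,-2.4,0],[0,0,0],0.57],[[83,-2.5,0],[0,0,0],0.57],[[87,-2.6,0],[0,0,0],0.57],[[90,-2.7,0],[0,0,0],0.57],[[92,-2.8,0],[0,0,0],0.57],[[94,-2.9,0],[0,0,0],0.57],[[94,-2.9,0],[0,0,0],0.57]]'
python3 -m jog '[[[-40,0,0],[0,0,0],0.57],[[-80,2.5,0],[0,0,0],0.57],[[-80,2.5,0],[0,0,0],0.57],[[-80,2.5,0],[0,0,0],0.57]]'
python3 - <<'E'
from m import *
c,im,d=snap("wrist","w6.png"); g=cv2.cvtColor(im,cv2.COLOR_RGB2GRAY)
print(bot.observe()["tool_pos"],proj(c,[[606,-33,66],[606,-33,58],[606,-33,14]]).round(0).tolist()); print(g[0:130:2,320].tolist())
E
```

```text
time_s: 19.7
tool_pos: [595.9, -32.5, 209.8]
tcp_rot: [-3.141, -0.0, -1.603]
ft_force: [-0.9, 0.0, -0.2]
finger_gap: 39.9
time_s: 20.1
tool_pos: [515.6, -30.1, 210.4]
tcp_rot: [-3.14, -0.0, -1.603]
ft_force: [0.8, 0.6, -0.2]
finger_gap: 39.9
[516.7139904  -30.32855918 210.70338084] [[318.0, 75.0], [318.0, 79.0], [318.0, 96.0]]
[176, 173, 183, 103, 111, 106, 105, 105, 105, 104, 106, 105, 109, 104, 110, 104, 105, 103, 108, 107, 108, 108, 107, 107, 108, 108, 111, 108, 105, 108, 104, 103, 73, 48, 47, 43, 49, 115, 104, 104, 67, 57, 48, 41, 41, 71, 71, 65, 71, 144, 140, 134, 137, 143, 140, 140, 139, 139, 139, 138, 134, 232, 218, 219, 218]
```

View pics/w6.png

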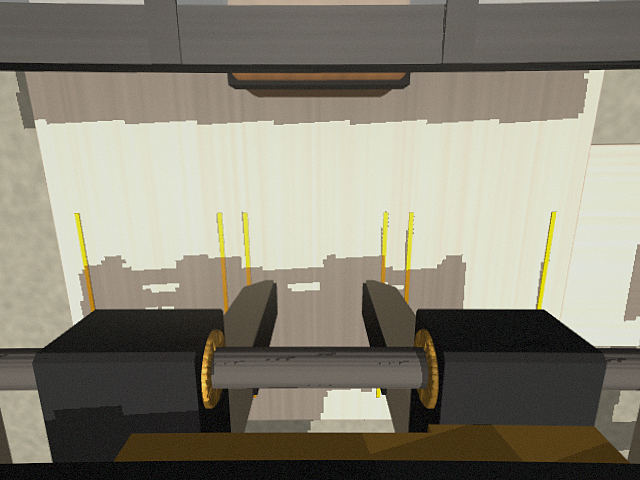

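Middle box is home: its rear top edge is at row ~79, which is x≈606 and so flush. Now the left box.

```bash
python3 -m jog '[[[0,0,50],[0,0,0],0],[[0,0,100],[0,0,0],0],[[0,20,150],[0,0,8],0],[[-61,272,185],[0,0,86.5],0],[[-61,272,185],[0,0,86.5],0],[[-61,272,185],[0,0,86.5],0],[[-61,272,185],[0,0,86.5],0],[[-61,272,185],[0,0,86.5],0],[[-61,272,185],[0,0,86.5],0],[[-61,272,185],[0,0,86.5],0],[[-61,272,185],[0,0,86.5],0],[[-61,272,185],[0,0,86.5],0],[[-61,272,185],[0,0,86.5],0],[[-61,272,185],[0,0,86.5],0],[[-61,272,185],[0,0,86.5],0],[[-61,272,185],[0,0,86.5],0]]'
python3 - <<'E'
from bx import *
box("wrist","w7.png",455,322); print(bot.observe()["tool_pos"],bot.observe()["tcp_rot"])
E
```

```text
time_s: 21.75
tool_pos: [454.9, 242.0, 394.8]
tcp_rot: [-3.141, -0.0, -0.095]
ft_force: [-0.7, -0.3, -0.1]
finger_gap: 92.7
red 448 [308.1 124.9] [453.7 326.3  43.9] [445. 317.  42.] [463. 336.  46.]
wrist box 9928 [453.4 326.2] [ 58.6 110.3] 85.6 medz 43.1 [269  51] [343 192]
[454.81870746 241.95795733 394.8325362 ] [-3.14148104e+00 -2.38253013e-04 -9.44864891e-02]
```

View pics/w7.png

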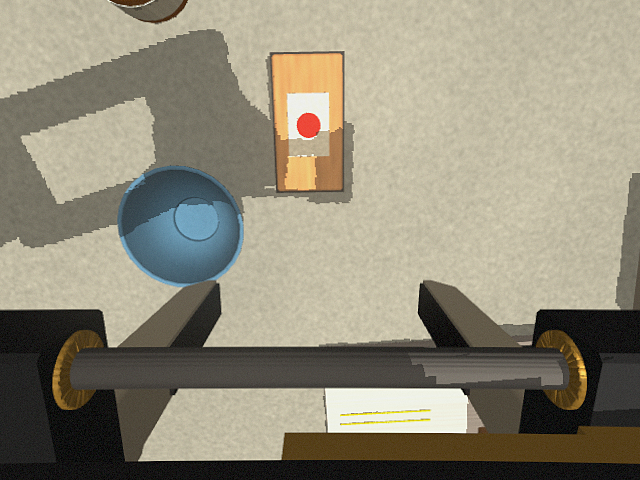

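Left box measured at (453.4, 326.2), yaw 85.6°. I grasp it 25 mm toward the -y end.

```bash
python3 -m jog '[[[-3.3,50,0],[0,0,1],0],[[-3.3,59.3,-10],[0,0,1],0],[[-3.3,59.3,-50],[0,0,1],0],[[-3.3,59.3,-100],[0,0,1],0],[[-3.3,59.3,-150],[0,0,1],0],[[-3.3,59.3,-180],[0,0,1],0],[[-3.3,59.3,-195],[0,0,1],0],[[-3.3,59.3,-199],[0,0,1],0],[[-3.3,59.3,-199],[0,0,1],0],[[-3.3,59.3,-199],[0,0,1],1],[[-3.3,59.3,-199],[0,0,1],1],[[-3.3,59.3,-199],[0,0,1],1],[[-3.3,59.3,-199],[0,0,1],1],[[-3.3,59.3,-199],[0,0,1],1],[[-3.3,59.3,-199],[0,0,1],1]]' 45
python3 -m jog '[[[0,0,20],[0,0,0],1],[[0,0,50],[0,0,0],1],[[0,0,90],[0,0,0],1],[[0,0,130],[0,0,0],1],[[0,0,150],[0,0,0],1],[[0,0,150],[0,0,0],1]]'
```

```text
time_s: 23.3
tool_pos: [451.5, 301.4, 196.2]
tcp_rot: [-3.141, -0.001, -0.075]
ft_force: [-1.7, -1.3, 3.9]
finger_gap: 57.6
time_s: 23.9
tool_pos: [452.0, 301.7, 348.7]
tcp_rot: [-3.139, -0.005, -0.075]
ft_force: [0.9, 0.2, -3.2]
finger_gap: 57.3
```

```bash
python3 -m jog '[[[5,-14,0],[0,0,-8],1],[[10,-28,0],[0,0,-16],1],[[15,-42,0],[0,0,-24],1],[[20,-56,0],[0,0,-32],1],[[25,-70,0],[0,0,-40],1],[[30,-84,0],[0,0,-48],1],[[35,-98,0],[0,0,-56],1],[[40,-112,0],[0,0,-64],1],[[45,-130,0],[0,0,-72],1],[[50,-145,0],[0,0,-80],1],[[52,-153.2,0],[0,0,-87.45],1],[[52,-153.2,0],[0,0,-87.45],1],[[52,-153.2,-40],[0,0,-87.45],1],[[52,-153.2,-80],[0,0,-87.45],1],[[52,-153.2,-110],[0,0,-87.45],1],[[52,-153.2,-130],[0,0,-87.45],1],[[52,-153.2,-132],[0,0,-87.45],1],[[52,-153.2,-132],[0,0,-87.45],1]]'
python3 - <<'E'
from m import *
c,im,d=snap("scene","s8.png"); reddots(im,d,c,cloud(c,d)); u,v=proj(c,[503,48,60])[0].astype(int)
cv2.imwrite("pics/s8c.png",cv2.resize(im[v-100:v+100,u-130:u+130,::-1],None,fx=3,fy=3,interpolation=cv2.INTER_CUBIC)); print(bot.observe()["tool_pos"])
E
```

```text
time_s: 25.7
tool_pos: [502.8, 148.5, 212.9]
tcp_rot: [3.139, -0.0, -1.599]
ft_force: [0.3, 0.6, -1.7]
finger_gap: 57.9
red 60 [469.7 156.7] [501.1 488.8 149.3] [489. 479. 136.] [510. 504. 157.]
red 17 [379.9 236.4] [529.2 147.9  62.5] [521. 142.  60.] [534. 154.  65.]
red 174 [239.2 259.5] [ 442.6 -213.7  137.5] [ 431. -244.  128.] [ 449. -181.  143.]
[503.42984893 148.4496069  213.92867498]
```

View pics/s8c.png

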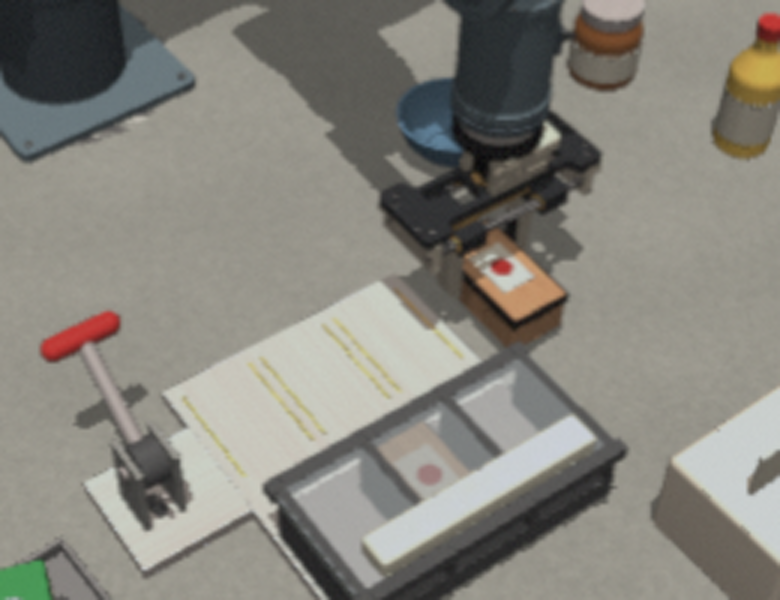

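My arithmetic slipped: y should be 48, and the box is hovering 100 mm to the left of its lane. I raise it, shift, and lower again.

```bash
python3 -m jog '[[[0,0,20],[0,0,0],1],[[0,-25,20],[0,0,0],1],[[0,-50,20],[0,0,0],1],[[0,-75,20],[0,0,0],1],[[0,-100.3,20],[0,0,0],1],[[0,-100.3,20],[0,0,0],1],[[0,-100.3,8],[0,0,0],1],[[0,-100.3,1],[0,0,0],1],[[0,-100.3,-2],[0,0,0],1],[[0,-100.3,-3],[0,0,0],1],[[0,-100.3,-3],[0,0,0],1],[[0,-100.3,-3],[0,0,0],1]]'
```

```text
time_s: 26.95
tool_pos: [503.6, 48.1, 210.8]
tcp_rot: [-3.141, -0.0, -1.601]
ft_force: [-0.0, -0.2, -3.3]
finger_gap: 57.9
```

```bash
python3 -m jog '[[[10,-0.3,0],[0,0,0],1],[[20,-0.6,0],[0,0,0],1],[[30,-0.9,0],[0,0,0],1],[[40,-1.2,0],[0,0,0],1],[[50,-1.5,0],[0,0,0],1],[[60,-1.8,0],[0,0,0],1],[[70,-2.1,0],[0,0,0],1],[[78,-2.4,0],[0,0,0],1],[[82,-2.5,0],[0,0,0],1],[[82,-2.5,0],[0,0,0],1],[[82,-2.5,-1],[0,0,0],1],[[82,-2.5,-1],[0,0,0],1]]'
python3 -m jog '[[[0,0,0],[0,0,0],0.6],[[0,0,0],[0,0,0],0.3],[[0,0,0],[0,0,0],0],[[0,0,0],[0,0,0],0],[[0,0,0],[0,0,0],0],[[-40,1.2,0],[0,0,0],0],[[-80,2.4,0],[0,0,0],0],[[-80,2.4,0],[0,0,0],0.57],[[-80,2.4,0],[0,0,0],0.57],[[-80,2.4,0],[0,0,0],0.57],[[-80,2.4,0],[0,0,0],0.57],[[-80,2.4,0],[0,0,0],0.57],[[-80,2.4,0],[0,0,0],0.57],[[-80,2.4,0],[0,0,0],0.57]]'
python3 - <<'E'
from m import *
c,im,d=snap("wrist","w9.png"); g=cv2.cvtColor(im,cv2.COLOR_RGB2GRAY)
o=np.array([606,-33.]);ex=np.array([.9995,-.0305]);ey=np.array([.0305,.9995])
for s in(-70,-60,-50,-45,-40,0): 
    p=o+s*ex+78*ey; print(s,proj(c,[[*p,58],[*p,66]]).round(0).tolist())
print(g[120:260:2,320].tolist(), bot.observe()["finger_gap"])
E
```

```text
time_s: 28.15
tool_pos: [585.2, 45.3, 210.2]
tcp_rot: [-3.141, -0.0, -1.602]
ft_force: [0.5, 0.1, 0.7]
finger_gap: 57.8
time_s: 29.55
tool_pos: [505.6, 47.7, 209.7]
tcp_rot: [3.142, 0.0, -1.602]
ft_force: [-0.4, -0.0, 0.9]
finger_gap: 42.0
-70 [[317.0, 252.0], [317.0, 258.0]]
-60 [[317.0, 224.0], [316.0, 229.0]]
-50 [[317.0, 196.0], [316.0, 199.0]]
-45 [[316.0, 181.0], [316.0, 184.0]]
-40 [[316.0, 166.0], [316.0, 168.0]]
0 [[316.0, 34.0], [316.0, 26.0]]
[191, 189, 185, 182, 189, 189, 188, 188, 189, 190, 188, 190, 191, 184, 188, 190, 191, 190, 188, 188, 192, 189, 187, 189, 189, 190, 190, 187, 190, 190, 193, 187, 193, 189, 189, 190, 189, 191, 181, 165, 120, 86, 95, 223, 225, 223, 225, 225, 225, 225, 223, 223, 225, 225, 224, 222, 227, 225, 225, 225, 226, 225, 228, 224, 224, 225, 226, 228, 226, 227] 41.112324738440144
```

View pics/w9.png

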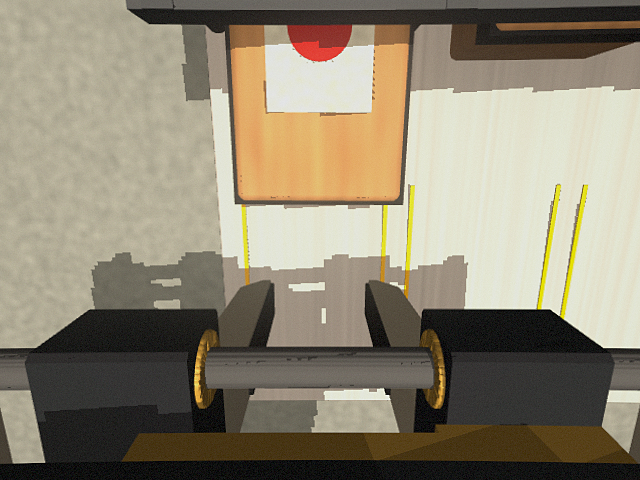

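The left box lies straight in its lane, with its rear edge (row ~202) 51 mm in front of the glass. Pushing it home.

```bash
python3 -m jog '[[[20,-0.6,0],[0,0,0],0.57],[[30,-1,0],[0,0,0],0.57],[[38,-1.2,0],[0,0,0],0.57],[[46,-1.4,0],[0,0,0],0.57],[[54,-1.6,0],[0,0,0],0.57],[[60,-1.8,0],[0,0,0],0.57],[[66,-2,0],[0,0,0],0.57],[[72,-2.2,0],[0,0,0],0.57],[[78,-2.4,0],[0,0,0],0.57],[[83,-2.5,0],[0,0,0],0.57],[[87,-2.6,0],[0,0,0],0.57],[[90,-2.7,0],[0,0,0],0.57],[[92.5,-2.8,0],[0,0,0],0.57],[[92.5,-2.8,0],[0,0,0],0.57]]'
python3 -m jog '[[[-40,-20,0],[0,0,0],0.57],[[-80,-35,0],[0,0,0],0.57],[[-80,-35,0],[0,0,0],0.57],[[-80,-35,0],[0,0,0],0.57]]'
python3 - <<'E'
from m import *
c,im,d=snap("wrist","w10.png")
o=np.array([606,-33.]);ex=np.array([.9995,-.0305]);ey=np.array([.0305,.9995])
for y in (78,0):
  for s in(-12,-6,0): 
    p=o+s*ex+y*ey; print(y,s,proj(c,[[*p,58],[*p,14]]).round(0).tolist())
c,im,d=snap("scene","s10.png"); hsv=reddots(im,d,c,cloud(c,d))
E
```

```text
time_s: 31.0
tool_pos: [598.3, 44.9, 209.9]
tcp_rot: [-3.141, -0.0, -1.602]
ft_force: [0.1, 0.4, -0.2]
finger_gap: 40.0
time_s: 31.4
tool_pos: [517.7, 9.6, 210.4]
tcp_rot: [-3.14, -0.0, -1.603]
ft_force: [0.6, -0.6, 0.4]
finger_gap: 39.6
78 -12 [[201.0, 121.0], [231.0, 127.0]]
78 -6 [[200.0, 102.0], [230.0, 112.0]]
78 0 [[198.0, 82.0], [229.0, 97.0]]
0 -12 [[439.0, 121.0], [408.0, 126.0]]
0 -6 [[440.0, 101.0], [409.0, 112.0]]
0 0 [[442.0, 81.0], [410.0, 97.0]]
red 61 [469.7 156.8] [500.9 489.2 149.6] [488. 478. 135.] [509. 505. 156.]
red 174 [239.2 259.5] [ 442.4 -214.4  137.9] [ 433. -243.  130.] [ 449. -180.  144.]
```

View pics/w10.png

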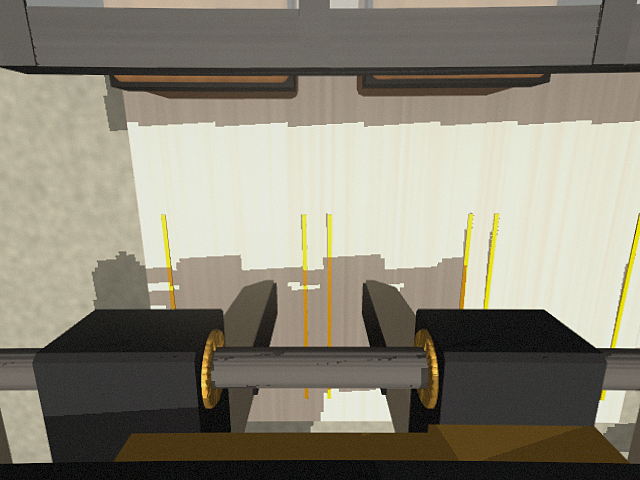

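Both boxes are home and flush: their rear edges are at rows ~75–97, where the x=0 line projects to rows 82/97, and the gate tabs are still sunk. Now to close the lever: I go to its robot side and push away.

```bash
python3 -m jog '[[[0,0,50],[0,0,0],1],[[0,0,100],[0,0,0],1],[[0,0,150],[0,0,0],1],[[0,0,190],[0,0,0],1],[[-123,-223,190],[0,0,0],1],[[-123,-223,190],[0,0,0],1],[[-123,-223,190],[0,0,0],1],[[-123,-223,190],[0,0,0],1],[[-123,-223,190],[0,0,0],1],[[-123,-223,190],[0,0,0],1],[[-123,-223,190],[0,0,0],1],[[-123,-223,190],[0,0,0],1],[[-123,-223,150],[0,0,0],1],[[-123,-223,110],[0,0,0],1],[[-123,-223,91],[0,0,0],1],[[-123,-223,91],[0,0,0],1],[[-123,-223,91],[0,0,0],1]]'
python3 -m jog '[[[12,0,0],[0,0,0],1],[[27,0,4],[0,0,0],1],[[42,0,14],[0,0,0],1],[[62,0,29],[0,0,0],1],[[82,0,42],[0,0,0],1],[[102,0,49],[0,0,0],1],[[122,0,51],[0,0,0],1],[[142,0,51],[0,0,0],1],[[157,0,50],[0,0,0],1],[[157,0,50],[0,0,0],1],[[157,0,50],[0,0,0],1],[[157,0,50],[0,0,0],1]]'
python3 - <<'E'
from m import *
c,im,d=snap("side","s11.png"); reddots(im,d,c,cloud(c,d))
E
```

```text
time_s: 33.2
tool_pos: [395.9, -212.2, 301.2]
tcp_rot: [-3.141, 0.0, -1.599]
ft_force: [-0.4, -0.3, 1.5]
finger_gap: 0.6
time_s: 34.4
tool_pos: [551.6, -212.9, 351.3]
tcp_rot: [-3.141, -0.0, -1.602]
ft_force: [-0.8, -0.5, 0.1]
finger_gap: 0.7
red 48 [251.  138.7] [497.6 490.9 146.2] [259. -91.  20.] [542. 648. 625.]
red 25 [402.  261.3] [ 616.4 -245.1  135. ] [ 611. -250.  127.] [ 624. -234.  142.]
```

```bash
python3 -m jog '[[[-20,0,50],[0,0,0],1],[[-60,20,100],[0,0,0],1],[[-100,60,130],[0,0,0],1],[[-140,120,150],[0,0,0],1],[[-170,180,150],[0,0,0],1],[[-200,230,150],[0,0,0],1],[[-200,260,150],[0,0,0],1],[[-200,260,150],[0,0,0],1],[[-200,260,150],[0,0,0],1]]'
python3 - <<'E'
from m import *
o=np.array([606,-33.]);ex=np.array([.9995,-.0305]);ey=np.array([.0305,.9995])
for n in("scene","side"):
    c,im,d=snap(n,n+"12.png"); P=cloud(c,d); hsv=reddots(im,d,c,P)
    m=((hsv[...,0]>45)&(hsv[...,0]<85)&(hsv[...,1]>120)&(P[...,2]>75)&(P[...,1]<-250)); print(n,"carton top",np.nanmedian(P[m],0).round(0),m.sum())
    u,v=proj(c,[600,-130,60])[0].astype(int); cv2.imwrite("pics/%s12c.png"%n,cv2.resize(im[v-90:v+90,u-120:u+120,::-1],None,fx=3,fy=3,interpolation=cv2.INTER_CUBIC))
    # bystander tops
    for k,x,y,z in(("can",330,-305,115),("cup",448,-538,100),("jar",333,452,90),("bowl",335,246,50)):
        q=near(P,x,y,70,z-6,z+6); print(k,((q.min(0)+q.max(0))/2).round(0)[:2] if len(q) else None,end=" ")
    print()
E
```

```text
time_s: 35.35
tool_pos: [348.6, 50.4, 501.8]
tcp_rot: [-3.139, 0.001, -1.597]
ft_force: [1.5, 0.1, 0.4]
finger_gap: 0.9
red 61 [469.6 156.8] [500.9 487.3 149.6] [487. 479. 136.] [510. 504. 159.]
red 218 [280.2 314.4] [ 626.9 -220.9  138.4] [ 616. -249.  129.] [ 633. -187.  143.]
scene carton top [ 590. -359.   91.] 512
can [ 330. -301.] cup [ 449. -537.] jar [332. 458.] bowl [335. 249.] 
red 97 [397.7 256. ] [ 617.3 -220.7  136.1] [ 612. -252.  125.] [ 631. -189.  143.]
side carton top [ 576. -359.   89.] 206
can [ 328. -303.] cup [ 445. -538.] jar [332. 457.] bowl [334. 247.]
```

View pics/scene12c.png

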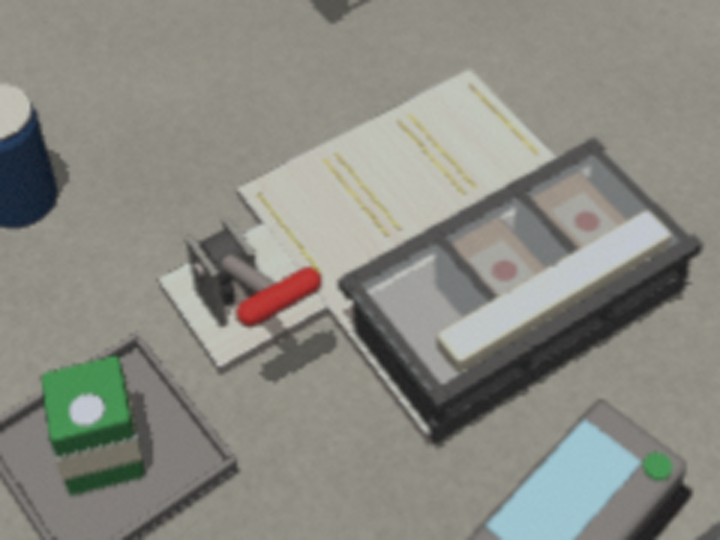

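View pics/side12c.png

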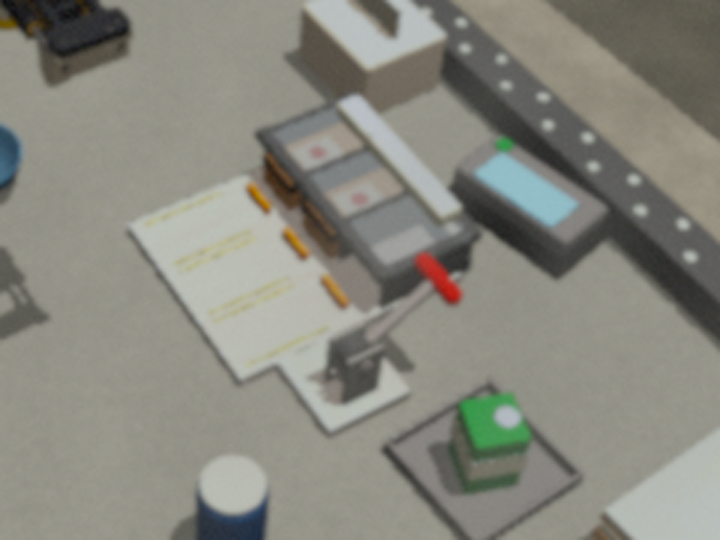

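Both boxes lie home in their lanes, the orange gate tabs are up, the lever is back at its clamped pose, and the carton stands in the tray. No third box shows in any view.

```bash
python3 -c "
from workcell import bot
print(bot.finish_job())"
```

```text
the job is handed in; nothing more can be done
None
```

The warming shelf is loaded and I handed the job in at about 35 s on the robot's clock; it gives no verdict. I flipped the lever open and put the green carton in the return tray. I then slid both meal boxes home, the right-hand one into the middle lane and the left-hand one into the left lane. Last, I snapped the lever back to clamped. Only two boxes were present; no view showed a third.

- **Boxes:** before the lever was closed, the wrist view put the rear ends within about 2 mm of the front edge of the glass. Afterwards both camera views showed them straight in their lanes and lid up.
- **Lever and gate:** the red grip is back where it was at the start in both views, to within about 1 mm, and the gate tabs are visibly up.
- **Carton:** it stands in the tray. The scene view put its top at (590, -359) mm and the side view at (576, -359) mm, against a tray centre of about (588, -358). The 12 to 14 mm gap between the views is well inside the 45 mm limit.
- **Bystanders:** bottle, cup, jar, can and bowl stand where they were, within measuring noise.

**Slip:** I first lowered the left box 100 mm to the side of its lane after an arithmetic error. It was still in the gripper and touched nothing, and I corrected it before placing. The scene and side cameras disagreed by about 8 mm at the start, so I relied on close wrist-camera views for the shelf and boxes.

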